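# Clip a tube carrier into a mixer's sprung jaws

## Robot

A 6-joint arm with a two-finger parallel gripper is mounted at the origin on the work surface. World frame = base frame: x ahead of the robot, y to its left, z up, the work surface at z = 0. Lengths are in m, angles in degrees, forces in N, time in s.
With the tool pointing down it reaches from about 0.225 to 0.725 m from the base axis. Payload 3.1 kg.
Tool frame: the origin (TCP) lies at the very end of the fingers, on their centre line; the grasp point (between the pads) lies 19 mm behind it; x points along the fingers, y is the direction in which the jaws open and shut, and the axes are right-handed (so a half turn about x gives the same grasp; the last joint's range is limited). The gripper opens to 85 mm and grips with 20 to 120 N. Pads are 22 mm wide; open, the fingers measure 114 mm over their backs; the gripper's body (76 mm by 85 mm) begins 54 mm behind the grasp point. The pads swing forward as they close: fully open they stand 13 mm farther back than shut.
Start: joints at [-80.833, 2.75, 5.684, 92.934, 0, 82.678], TCP at [0.149, -0.503, 0.198] pointing down, gripper open.
Joint ranges: [-166.93, 166.93], [-56.73, 111.36], [-69.38, 81.34], [-121.58, 131.49], [-85.45, 84.26], [-180, 180]. Speed limits (degrees/s): [159.86, 159.86, 180, 180, 180, 180].

## Interface

Orientations are given as [roll, pitch, yaw] about the fixed x, y, z axes, in that order (R = Rz(yaw) Ry(pitch) Rx(roll)).
In Python, from cell import robot gives the robot as it stands.
- The arm moves only by the tool apply_moves, never from a script. Its argument "increments" is a list of rows, each a list of 7 numbers: the finger opening in mm, from 0 to 85.4, then the shift along the world's x, y, z in units of 25 mm (1.0 is 25 mm), then the turn, a rotation vector about the world's x, y, z in units of 6 degrees (1.0 is 6 degrees). In form: [[jaw, dx, dy, dz, rx, ry, rz], ...]. A call has 1 to 12 rows; each row shifts and turns the commanded pose from where the row before left it; what a row does not reach is not made up. A row lasts 1/8 s, in which the tool goes at most 62.5 mm and 10.7 degrees, less where a joint would pass 70% of its speed; a pose out of reach is approached as far as the arm can. A call is refused whole if a number of a shift passes 1 or a number of a turn 1, either way. A call with a gripper value outside its range is refused whole. The fingers move at their own pace and stop on an object; "newtons" is the grip in N (left out, the last holds). Time passes only in rows, so rows that do not move let the fingers close. It gives the time, the measured TCP pose, the force and the opening at its end, in the units of the state.
- robot.get_state(): the state, without advancing time (a new reading comes with each control period).
- robot.grab_frame(name): name is "scene" or "side" or "wrist"; returns a dict with "pixels" (480x640x3 uint8, blue, green, red), "fovy" (degrees; the focal length in pixels is half the picture's height over the tangent of half this angle, whatever the lens; pixels are square), "cx", "cy" (the principal point, pixels), "k1" (the pictures are not rectified: a ray, as slopes to the right and down, at radius r is drawn at 1 + k1 r^2 times it, then the intrinsics apply), "eye" and "rotation" of the camera in the world. Camera axes: x right, y down, z forward; pixel columns grow to the right and rows downward; lengths in m; the calibration is good to about 2 mm. A picture is of the moment at which its call begins. There is no depth.
- robot.hand_in(): hands the job in, once; it reports no verdict.
The state is a dict: "time_s": time; "q": joint angles; "joint_vel": joint speeds; "joint_torque": joint torques, N m; "tool_pos": TCP position; "tcp_rot": TCP orientation; "wrist_force": force on the tool from outside, world axes, zero at the start; "wrist_torque": the same for the moment, N m; "grip_width": finger opening in m.
Only numpy, scipy, OpenCV 4.12 (cv2) and the standard library are available. Lean on these libraries where they do the work, as an engineer would, in place of code of your own. Each camera call takes 0.05 s, during which the arm holds its last target. There are 200 camera calls.

## Task

Clip the tube carrier into the mixer: push one end of its plate under the lip of either sprung jaw until there is room to lower its other end inside the facing jaw, lower it onto the ledge, and ease it back so that it ends level, held under both lips and centred between the two springs. Open the jaw with the carrier, not with the fingers, and be gentle: neither jam a jaw against its stop, nor press hard on the jaws, nor let the springs snap the carrier across; keep the tubes upright to within a moderate lean, leave the other things on the bench alone and let go at the end.

Things in the scene. Friction and masses are not known exactly. Their poses are not given: they have to be found in the camera images.
- carrier: grey tube carrier, 0.28 kg, on the bench: plate 60 (x) x 130 (y) x 6 mm with a block 40 (x) x 64 (y) mm on its middle, 6 to 36 mm above the underside, to be gripped across its 40 mm (firmly, 80 N; at 40 N it can pitch in the grip); eight capped tubes fixed in it rise to 62 mm. The plate's two bare y ends, 33 mm each, go into the jaws, either way round. Origin: centre of the underside.
- mixer: tube mixer, white housing 125 (x) x 270 (y) x 42 mm, fixed to the bench; origin: centre of its underside, z up. On it an aluminium carriage, 90 x 216 mm, top 52 mm above the bench, bears two equal sprung steel jaws, face to face along the mixer's y, 70 mm wide in x. The clipped-in carrier's underside lies on both ledges, its y along the mixer's y.
- mid (a point): point fixed on the mixer, 59 mm above its origin (height of the jaw ledges' tops), axes as the mixer's. The carriage was stopped and braked anywhere on its rail: the middle between the jaws lies up to 15 mm to either side of this point along the mixer's y (by how much is not measured). In x it is true. With the jaws at rest their back walls are 122 mm apart, 8 mm less than the plate.
- jaw_l (a joint): travel of the jaw at the mixer's +y end: 0 at rest, grows as it is pushed outwards (+y), hard stop at 0.017 m. Each jaw: a back wall; a ledge 14 mm inwards from the wall, top 59 mm above the bench; a lip 5 mm inwards from the wall, underside 69 mm, top 72 mm above the bench (slot 10 mm high). Back wall's top: 73 mm above the bench.
- jaw_r (a joint): same for the jaw at the mixer's -y end (grows as it is pushed to -y). Each jaw's spring: 1.8 N at 0, 0.45 N more per mm (3.6 N at 4 mm, 7.7 N at 13, 9.5 N at 17), little friction. With one jaw pushed over 13 mm the plate's far end clears the facing lip; clipped in and let go, the carrier holds both about 4 mm open.
- tube_rack: bystander, leave alone: white tube rack block 100 x 75 x 45 mm with four capped tubes, no flange; origin under its middle
- pen_box: bystander, leave alone: black square pen box 70 x 70 x 90 mm with tools standing in it; origin under its middle
- gel_bottle: bystander, leave alone: clear round bottle, 60 mm across, 150 mm tall; origin under its middle
- sample_pot: bystander, leave alone: white cup, 52 mm across the rim, 70 mm tall; origin under its middle
- tip_box: bystander, leave alone: clear box 120 x 85 mm, 62 mm tall with its lid; origin under its middle
- stapler: bystander, leave alone: stapler 130 mm long, 40 mm tall; origin under its middle
- mouse: bystander, leave alone: round computer mouse, 62 mm across; origin under its middle
Not all that is in view belongs to the job. What is shaped like the carrier but red is not meant.

How it is judged (in metres and radians):
On the way:
1. one end of the carrier has pushed one of the jaws outwards by more than 11 mm (((value of joint jaw_l above 0.011 m and contact force between carrier and jaw_l above 1 N) or (value of joint jaw_r above 0.011 m and contact force between carrier and jaw_r above 1 N))), for 0.1 s.
At the end, for the whole second after the job is handed in: Both jaws stand 2.5 to 5.5 mm open with the carrier between them (so it is centred to about 1.5 mm), its underside on the ledges (56 to 61.5 mm above the mixer's underside), level to 0.04 rad, along the mixer's y axis to 0.07 rad, within 8 mm of the mixer's middle line, at rest (value of joint jaw_l between 0.0025 and 0.0055 m and value of joint jaw_r between 0.0025 and 0.0055 m and z of carrier in the frame of mixer between 0.056 and 0.0615 m and x of carrier in the frame of mixer between -0.008 and 0.008 m and angle between carrier's own z axis and vertical below 0.04 rad and angle between the y axis of carrier and the y axis of mixer, either way round below 0.07 rad and linear speed of carrier below 0.01 m/s); the robot touches nothing.
It fails at once if the carrier presses on a jaw with more than 20 N (contact force between carrier and jaw_l above 20 N or contact force between carrier and jaw_r above 20 N).
It fails at once if the carrier snaps across: it moves faster than 0.12 m/s while it touches a jaw (linear speed of carrier above 0.12 m/s and (contact force between carrier and jaw_l above 0.5 N or contact force between carrier and jaw_r above 0.5 N)).
It fails at once if the robot itself pushes a jaw with more than 5 N (contact force between any of the arm, the fingers and jaw_l above 5 N or contact force between any of the arm, the fingers and jaw_r above 5 N).
It fails at once if the carrier leans by more than 0.7 rad (angle between carrier's own z axis and vertical above 0.7 rad).
It fails at once if a bystander is moved by more than 30 mm (distance of any of tube_rack, pen_box, gel_bottle, sample_pot, tip_box, stapler, mouse from where it was at the start of the episode above 0.03 m).
It also fails if it takes over 58 s, if anything falls off the work surface, if the arm or the gripper's body presses on something with over 40 N, if the wrist force passes 120 N, or if a joint passes its speed limit or range.

## Working session

There is one attempt and no reset: what is moved stays moved. The work goes in short steps, Python scripts to look and compute and a tool call to move; the robot and the scene stay as the last step left them, time stands still between calls to the robot, and variables do not carry over. Pictures are saved under pics/ and viewed, about 8 in all and at most 12, crops included, and the job is handed in when it is done.

Besides the shell and the picture viewer there is one more tool, called by a JSON object that holds its "op" and its "data", one argument or row to a line. apply_moves: Moves the arm, as the interface text tells. Its arguments: {"type":"object","properties":{"increments":{"type":"array"},"newtons":{"type":"number"}},"required":["increments"]}

```bash
mkdir -p pics
cat > h.py <<'E'
import numpy as np, cv2
from cell import robot
def grab(n,f=None):
    d=robot.grab_frame(n)
    if f: cv2.imwrite('pics/'+f,d['pixels'])
    return d
def K(d):
    f=240/np.tan(np.radians(d['fovy'])/2); return f
def ray(d,uv):
    f=K(d); p=np.array([(uv[0]-d['cx'])/f,(uv[1]-d['cy'])/f]); q=p.copy()
    for _ in range(30): q=p/(1+d['k1']*(q@q))
    v=np.array(d['rotation'])@np.array([q[0],q[1],1]); return np.array(d['eye']),v
def onz(d,uv,z):
    e,v=ray(d,uv); return e+v*(z-e[2])/v[2]
def proj(d,P):
    c=np.array(d['rotation']).T@(np.array(P)-np.array(d['eye'])); s=c[:2]/c[2]; s=s*(1+d['k1']*(s@s)); return s*K(d)+[d['cx'],d['cy']]
E
python3 - <<'E'
from h import *
s=robot.get_state(); print(s)
ims=[]
for n in ('scene','side','wrist'):
    d=grab(n,n+'0.png'); print(n,d['fovy'],d['cx'],d['cy'],d['k1'],np.round(d['eye'],3),np.round(d['rotation'],3).tolist())
E
```

```text
{'time_s': 0.0, 'q': array([-8.08324492e+01,  2.79209187e+00,  5.58969163e+00,  9.29319304e+01,
        5.37361542e-05,  8.26771945e+01]), 'joint_vel': array([ 0.02481454,  0.09067582, -0.03597162,  0.06426977,  0.07245323,
        0.01767015]), 'joint_torque': array([-1.18340282e-03, -3.38778412e+01,  3.20016146e+01,  2.01645278e-02,
       -1.70222961e-04,  2.61304450e-06]), 'tool_pos': array([ 0.14889756, -0.5027257 ,  0.19720769]), 'tcp_rot': array([-97.3457254 ,  89.8656694 ,  99.14463079]), 'wrist_force': array([0.85769083, 0.21206937, 0.05236577]), 'wrist_torque': array([ 0.00293092,  0.00084158, -0.05569442]), 'grip_width': 0.08550200469408616}
scene 47.56070323757757 321.2386939344356 246.93280926930723 -0.08691612439849408 [ 1.409 -0.573  0.837] [-125.669, -0.553, 57.335]
side 54.51676973489515 317.9477133522243 232.88852711265352 -0.11888423855199355 [0.343 0.932 1.034] [-135.184, -0.637, -169.226]
wrist 66.65408185773778 319.18731603391365 242.06171337138173 -0.018243028303725855 [ 0.224 -0.481  0.373] [162.407, 0.167, -73.448]
```

View pics/scene0.png

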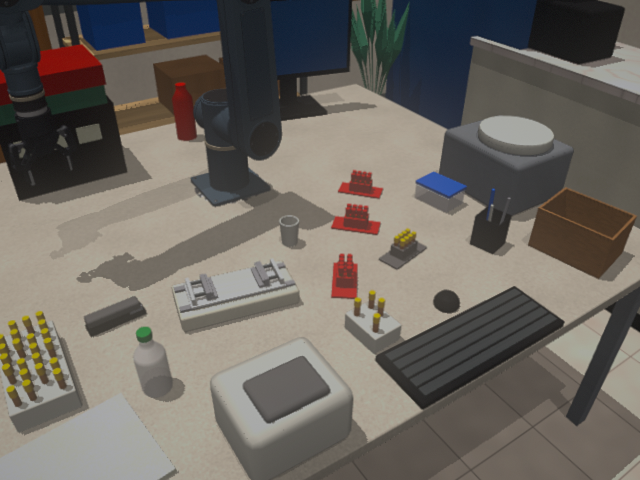

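View pics/side0.png

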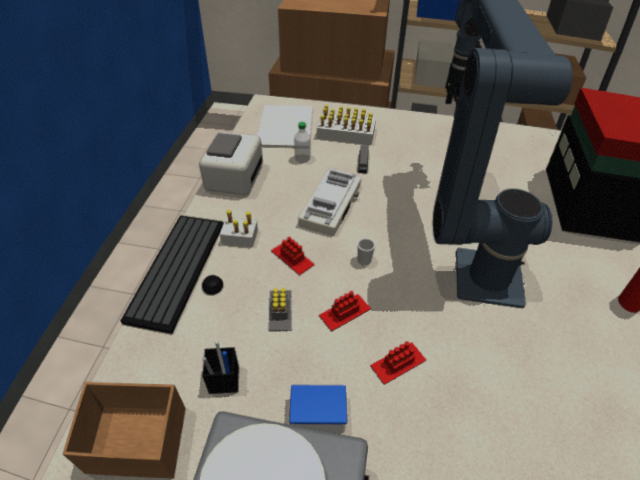

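Scene picture: grey carrier with yellow caps at about (403,247), mixer at (236,292), with red decoys at (361,185), (357,222) and (345,275). In the side picture the carrier is at (280,307) and the mixer at (332,200).

```bash
cat >> h.py <<'E'
from scipy.spatial.transform import Rotation as Ro
_g=grab
def grab(n,f=None):
    d=_g(n,f); d['rotation']=Ro.from_euler('xyz',d['rotation'],degrees=True).as_matrix(); return d
E
python3 - <<'E'
from h import *
s=grab('scene');d=grab('side')
print(onz(s,(403,247),.02),onz(d,(280,307),.02)); print(onz(s,(236,285),.05),onz(d,(332,200),.05))
a=cv2.resize(s['pixels'][250:340,160:310],None,fx=5,fy=5,interpolation=2)
b=cv2.resize(d['pixels'][165:235,290:370],None,fx=5,fy=5,interpolation=2)
c=cv2.resize(s['pixels'][220:275,370:440],None,fx=5,fy=5,interpolation=2)
e=cv2.resize(d['pixels'][280:335,255:305],None,fx=5,fy=5,interpolation=2)
print(a.shape,b.shape,c.shape,e.shape)
cv2.imwrite('pics/mix.png',a)
o=np.zeros((600,800,3),np.uint8);o[:350,:400]=b;o[:275,400:750]=c;o[300:575,450:700]=e
cv2.imwrite('pics/mix2.png',o)
for n,q in (('scene',s),('side',d)):
    hsv=cv2.cvtColor(q['pixels'],cv2.COLOR_BGR2HSV)
    m=cv2.inRange(hsv,(20,120,80),(35,255,255)); k,_,st,ce=cv2.connectedComponentsWithStats(m)
    print(n,[(st[i,4],ce[i].round(1).tolist()) for i in range(1,k) if st[i,4]>5])
E
```

```text
[0.56691579 0.22752318 0.02      ] [0.56738355 0.2327844  0.02      ]
[ 0.51245944 -0.21751944  0.05      ] [ 0.49880018 -0.18548947  0.05      ]
(450, 750, 3) (350, 400, 3) (275, 350, 3) (275, 250, 3)
scene [(np.int32(208), [404.6, 236.7]), (np.int32(50), [371.7, 294.4]), (np.int32(49), [357.1, 301.6]), (np.int32(50), [381.1, 302.1]), (np.int32(246), [43.7, 329.6]), (np.int32(58), [376.4, 317.3]), (np.int32(65), [26.0, 320.6]), (np.int32(200), [14.4, 334.6]), (np.int32(293), [35.1, 353.6]), (np.int32(258), [4.3, 356.6]), (np.int32(248), [24.2, 374.3]), (np.int32(158), [55.5, 368.0]), (np.int32(83), [11.2, 391.1])]
side [(np.int32(45), [324.2, 112.1]), (np.int32(39), [339.8, 112.6]), (np.int32(44), [346.9, 114.7]), (np.int32(40), [330.9, 115.2]), (np.int32(52), [354.4, 115.7]), (np.int32(24), [362.8, 112.8]), (np.int32(36), [369.4, 118.8]), (np.int32(19), [361.2, 121.2]), (np.int32(24), [228.6, 212.9]), (np.int32(20), [247.8, 214.4]), (np.int32(23), [235.0, 222.8]), (np.int32(26), [245.2, 223.5]), (np.int32(102), [275.2, 298.6]), (np.int32(105), [282.5, 298.5])]
```

View pics/mix.png

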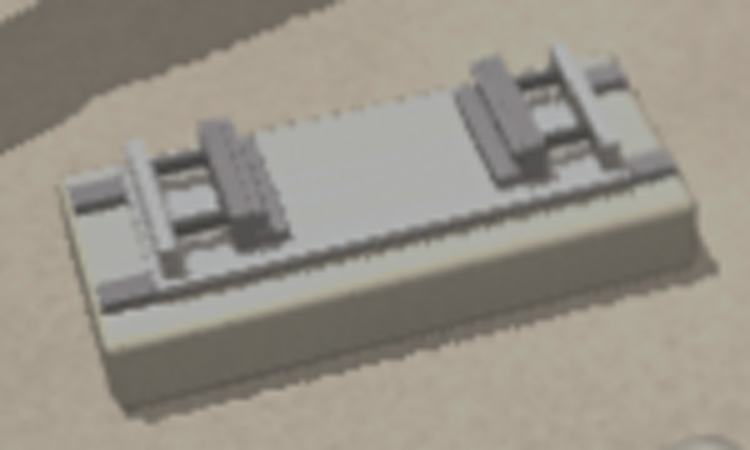

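View pics/mix2.png

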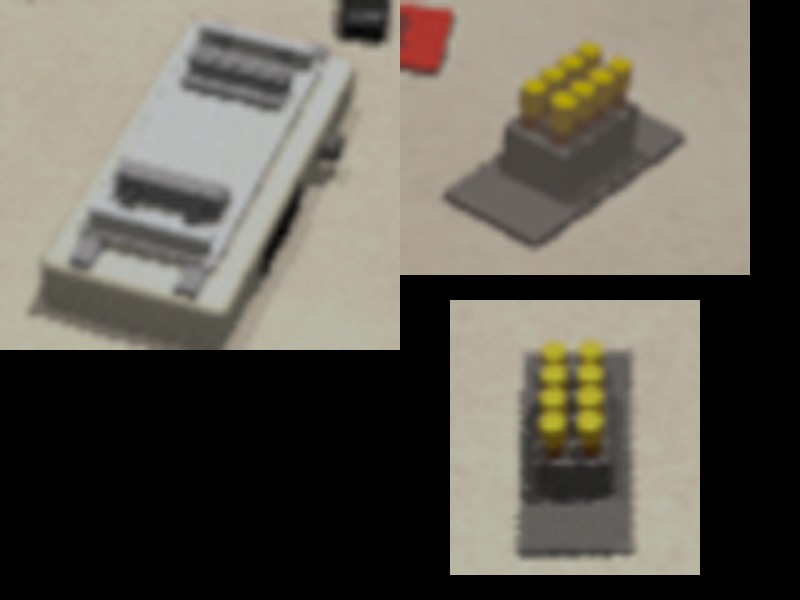

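Crops: in the scene crop the mixer housing's top corners are at about (65,180), (620,60), (695,200) and (105,350). The second picture shows the carrier plate corners clearly in both views, standing freely.

Run:
```python
from h import *
s=grab('scene');d=grab('side')
P=[onz(s,(u/5+160,v/5+250),.042) for u,v in((65,180),(620,60),(695,200),(105,350))]
print(np.round(P,4)); print([np.linalg.norm(P[i]-P[(i+1)%4]).round(3) for i in range(4)],np.mean(P,0))
P=[onz(d,(u/5+290,v/5+165),.042) for u,v in((42,262),(198,22),(352,65),(230,315))]
print(np.round(P,4)); print([np.linalg.norm(P[i]-P[(i+1)%4]).round(3) for i in range(4)],np.mean(P,0))
P=[onz(s,p,.006) for p in((379,259.6),(397,268.8),(426.8,247.4))]
print(np.round(P,4),(P[0]+P[2])/2)
P=[onz(d,p,.006) for p in((268.6,331),(291.4,330.6),(291.4,290),(269.8,290))]
print(np.round(P,4),np.mean(P,0))
w=grab('wrist');R=Ro.from_euler('xyz',robot.get_state()['tcp_rot'],degrees=True).as_matrix()
print(R.round(3));print('cam in tool',R.T@(w['eye']-robot.get_state()['tool_pos']));print((R.T@w['rotation']).round(3))
print(np.round(w['rotation'],3))
```

```text
[[ 0.4307 -0.338   0.042 ]
 [ 0.4857 -0.0782  0.042 ]
 [ 0.5944 -0.1009  0.042 ]
 [ 0.5471 -0.3633  0.042 ]]
[np.float64(0.266), np.float64(0.111), np.float64(0.267), np.float64(0.119)] [ 0.51448738 -0.22010029  0.042     ]
[[ 0.5888 -0.0929  0.042 ]
 [ 0.5351 -0.3527  0.042 ]
 [ 0.4238 -0.3267  0.042 ]
 [ 0.4667 -0.0697  0.042 ]]
[np.float64(0.265), np.float64(0.114), np.float64(0.261), np.float64(0.124)] [ 0.50359713 -0.21050686  0.042     ]
[[0.5627 0.1538 0.006 ]
 [0.6168 0.1686 0.006 ]
 [0.5872 0.2936 0.006 ]] [0.57497194 0.22370698 0.006     ]
[[0.5811 0.3029 0.006 ]
 [0.5236 0.2899 0.006 ]
 [0.5534 0.1607 0.006 ]
 [0.6122 0.1726 0.006 ]] [0.56756352 0.23154756 0.006     ]
[[-0.     0.284 -0.959]
 [ 0.    -0.959 -0.284]
 [-1.    -0.    -0.   ]]
cam in tool [-1.75627422e-01  2.23064947e-05 -7.79442852e-02]
[[ 0.001 -0.302  0.953]
 [ 1.     0.001 -0.001]
 [-0.001  0.953  0.302]]
[[ 0.285 -0.914 -0.29 ]
 [-0.959 -0.272 -0.085]
 [-0.001  0.302 -0.953]]
```

{"op": "apply_moves", "data": {
  "increments": [
    [85, 0.98, 0.9, 0.4, 0, 0, 0.7],
    [85, 0.98, 0.9, 0.4, 0, 0, 0.7],
    [85, 0.98, 0.9, 0.4, 0, 0, 0.7],
    [85, 0.98, 0.9, 0.4, 0, 0, 0.7],
    [85, 0.98, 0.9, 0.4, 0, 0, 0.7],
    [85, 0.98, 0.9, 0.4, 0, 0, 0.7],
    [85, 0.98, 0.9, 0.4, 0, 0, 0.7],
    [85, 0.98, 0.9, 0.4, 0, 0, 0.7],
    [85, 0.98, 0.9, 0.4, 0, 0, 0.7],
    [85, 0.98, 0.9, 0.4, 0, 0, 0.7],
    [85, 0.98, 0.9, 0.1, 0, 0, 0.7],
    [85, 0.98, 0.9, 0, 0, 0, 0.7]
  ]
}}

```text
time_s: 1.9
tool_pos: [0.444, -0.2327, 0.3015]
tcp_rot: [75.2, 89.9, -37.7]
wrist_force: [-0.0, -0.9, -1.0]
grip_width: 0.0851
```

{"op": "apply_moves", "data": {
  "increments": [
    [85, 0.98, 0.9, 0, 0, 0, 0.7],
    [85, 0.98, 0.9, 0, 0, 0, 0.7],
    [85, 0.9, 0.9, 0, 0, 0, 0.7],
    [85, 0, 0, 0, 0, 0, 0],
    [85, 0, 0, 0, 0, 0, 0]
  ]
}}

```text
time_s: 2.52
tool_pos: [0.5142, -0.1662, 0.3009]
tcp_rot: [-40.5, 90.0, -141.1]
wrist_force: [-0.1, -0.2, -0.2]
grip_width: 0.0849
```

Run:
```python
from h import *
w=grab('wrist','w1.png'); s=robot.get_state(); print(s['time_s'],s['q'],s['tool_pos'],s['tcp_rot'],w['eye'])
np.savez('w1.npz',**{k:w[k] for k in('fovy','cx','cy','k1','eye','rotation')})
```

```text
2.575 [-2.50376710e+01  8.30066414e+00  2.35839737e+01  1.05283953e+02
 -3.00069655e-02  7.55351592e+01] [ 0.51402614 -0.16646854  0.30105704] [ -15.69235995   89.96998615 -116.26518999] [ 0.52889354 -0.08983891  0.47660443]
```

View pics/w1.png

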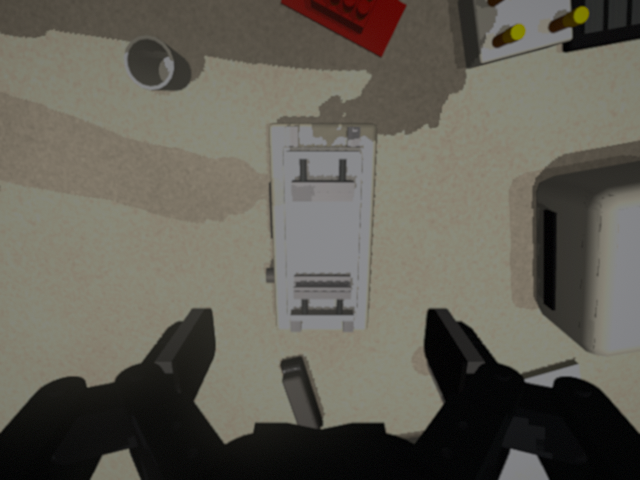

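The wrist picture shows the mixer nearly aligned with the image, housing top at about (270–377, 124–331), with jaws near rows 187 and 285. I'll zoom in on the jaws.

Run:
```python
import cv2,numpy as np
p=cv2.imread('pics/w1.png')
a=cv2.resize(p[115:215,262:387-5],None,fx=5,fy=5,interpolation=2);b=cv2.resize(p[255:345,262:382],None,fx=5,fy=5,interpolation=2)
o=np.zeros((600,800,3),np.uint8)
a=cv2.resize(p[115:230,262:340+45],None,fx=3.2,fy=5,interpolation=2);b=cv2.resize(p[245:345,262:385],None,fx=3.2,fy=5,interpolation=2)
print(a.shape,b.shape);o[:a.shape[0],:a.shape[1]]=a;o[:b.shape[0],400:400+b.shape[1]]=b
o=np.clip(o.astype(float)*1.4,0,255).astype(np.uint8)
cv2.imwrite('pics/w1z.png',o)
```

```text
(575, 394, 3) (500, 394, 3)
```

View pics/w1z.png

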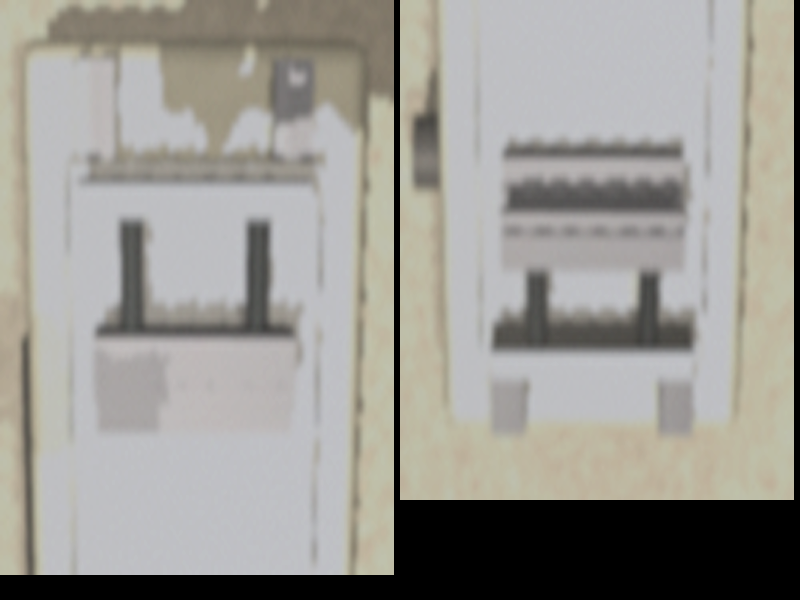

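Zoom: the +y jaw's ledge inner edge is at zoom row 433 (pixel row 201.6). The -y jaw's ledge inner edge is at 157 (276.4) and its lip edge at about 212 (287.4). The jaw's columns are 294–351.

Run:
```python
from h import *
w=dict(np.load('w1.npz'))
for k in('fovy','cx','cy','k1'): w[k]=float(w[k])
P=[onz(w,p,.042) for p in((270.75,124.6),(375,124),(366.7,329),(278.2,329))]
print(np.round(P,4),np.mean(P,0),[np.linalg.norm(P[i]-P[(i+1)%4]).round(4) for i in range(4)])
yd=(P[0]-P[3]+P[1]-P[2]);yaw=np.arctan2(-yd[0],yd[1]);print('yaw',np.degrees(yaw))
for a,b in((0,3),(1,2)): v=P[a]-P[b];print(np.degrees(np.arctan2(-v[0],v[1])))
for a,b in((0,1),(3,2)): v=P[b]-P[a];print(np.degrees(np.arctan2(v[1],v[0])))
c=np.mean(P,0);y=np.array([-np.sin(yaw),np.cos(yaw),0]);x=np.array([np.cos(yaw),np.sin(yaw),0])
for n,p,z in(('Ltop l',(291.7,201.6),.059),('Ltop r',(354.8,201.6),.059),('R ledge l',(294.2,276.4),.059),('R ledge r',(351,276.4),.059),('R lip',(322.6,287.4),.069),('L outer',(323,115+338/5),.073),('R outer',(322.6,245+270/5),.073)):
    q=onz(w,p,z);print(n,q.round(4),'mixer x,y',((q-c)@x).round(4),((q-c)@y).round(4))
```

```text
[[ 0.4749 -0.0778  0.042 ]
 [ 0.5915 -0.0987  0.042 ]
 [ 0.5444 -0.3585  0.042 ]
 [ 0.4266 -0.3368  0.042 ]] [ 0.50935443 -0.21793147  0.042     ] [np.float64(0.1184), np.float64(0.2641), np.float64(0.1198), np.float64(0.2634)]
yaw -10.421314241081461
-10.57242525861478
-10.270568981061121
-10.152308672601514
-10.461184206490282
Ltop l [ 0.4822 -0.1659  0.059 ] mixer x,y -0.0361 0.0462
Ltop r [ 0.5542 -0.1792  0.059 ] mixer x,y 0.0371 0.0462
R ledge l [ 0.4661 -0.2584  0.059 ] mixer x,y -0.0353 -0.0476
R ledge r [ 0.5352 -0.2711  0.059 ] mixer x,y 0.035 -0.0476
R lip [ 0.4987 -0.2748  0.069 ] mixer x,y -0.0002 -0.0579
L outer [ 0.5221 -0.1488  0.073 ] mixer x,y -0.0 0.0703
R outer [ 0.4962 -0.2883  0.073 ] mixer x,y -0.0002 -0.0715
```

{"op": "apply_moves", "data": {
  "increments": [
    [85, 0.13, 0.95, -0.2, 0, 0, 0.235],
    [85, 0.13, 0.95, -0.2, 0, 0, 0.235],
    [85, 0.13, 0.95, -0.2, 0, 0, 0.235],
    [85, 0.13, 0.95, -0.2, 0, 0, 0.235],
    [85, 0.13, 0.95, -0.2, 0, 0, 0.235],
    [85, 0.13, 0.95, -0.2, 0, 0, 0.235],
    [85, 0.13, 0.95, -0.2, 0, 0, 0.235],
    [85, 0.13, 0.95, -0.2, 0, 0, 0.235],
    [85, 0.13, 0.95, -0.2, 0, 0, 0.235],
    [85, 0.13, 0.95, -0.2, 0, 0, 0.235],
    [85, 0.13, 0.95, -0.2, 0, 0, 0.235],
    [85, 0.13, 0.95, -0.2, 0, 0, 0.235]
  ]
}}

```text
time_s: 4.08
tool_pos: [0.5535, 0.1185, 0.2411]
tcp_rot: [48.4, 90.0, -35.2]
wrist_force: [-0.4, 0.0, -0.5]
grip_width: 0.0851
```

{"op": "apply_moves", "data": {
  "increments": [
    [85, 0.13, 0.95, -0.3, 0, 0, 0.235],
    [85, 0.13, 0.95, -0.3, 0, 0, 0.235],
    [85, 0.13, 0.95, -0.3, 0, 0, 0.235],
    [85, 0.13, 0.95, -0.3, 0, 0, 0.235],
    [85, 0.13, 0.95, -0.3, 0, 0, 0.235],
    [85, 0, 0, 0, 0, 0, 0],
    [85, 0, 0, 0, 0, 0, 0]
  ]
}}

```text
time_s: 4.95
tool_pos: [0.5698, 0.2372, 0.2036]
tcp_rot: [-5.0, 90.0, -81.6]
wrist_force: [0.7, 0.8, -0.4]
grip_width: 0.0848
```

Run:
```python
from h import *
w=grab('wrist','w2.png'); s=robot.get_state(); print(s['time_s'],s['q'],s['tool_pos'],Ro.from_euler('xyz',s['tcp_rot'],degrees=True).as_matrix().round(3))
np.savez('w2.npz',**{k:w[k] for k in('fovy','cx','cy','k1','eye','rotation')})
```

```text
5.0 [ 1.63802610e+01  1.70790920e+01  2.25465718e+01  9.54437793e+01
 -2.74315753e-02  9.29753997e+01] [0.56995756 0.2370908  0.2038853 ] [[ 0.001  0.973  0.232]
 [-0.     0.232 -0.973]
 [-1.     0.     0.   ]]
```

View pics/w2.png

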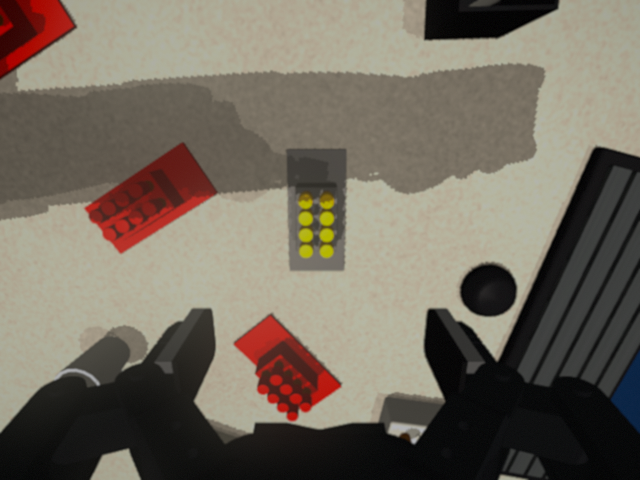

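Carrier plate corners in the wrist picture: (287,149), (346,149), (345,270), (290,270).

Run:
```python
from h import *
w=dict(np.load('w2.npz'))
for k in('fovy','cx','cy','k1'): w[k]=float(w[k])
P=[onz(w,p,.006) for p in((287,149),(346,149),(345,270),(290,270))]
c=np.mean(P,0);print(np.round(P,4),c,[np.linalg.norm(P[i]-P[(i+1)%4]).round(4) for i in range(4)])
for a,b in((0,3),(1,2)): v=P[a]-P[b];print(np.degrees(np.arctan2(-v[0],v[1])))
im=cv2.imread('pics/w2.png');m=cv2.inRange(cv2.cvtColor(im,cv2.COLOR_BGR2HSV),(22,120,80),(35,255,255))
k,_,st,ce=cv2.connectedComponentsWithStats(m);Q=[onz(w,ce[i],.062) for i in range(1,k) if st[i,4]>30];print(len(Q),np.round(Q,4),np.mean(Q,0))
s=robot.get_state()['tool_pos'];print('delta units',(c-s)/.025)
print('decoy',onz(w,(270,315),.006))
```

```text
[[0.5263 0.2844 0.006 ]
 [0.5833 0.2981 0.006 ]
 [0.6151 0.1728 0.006 ]
 [0.5563 0.1587 0.006 ]] [0.57023675 0.22847287 0.006     ] [np.float64(0.0586), np.float64(0.1293), np.float64(0.0605), np.float64(0.1293)]
13.432743436975151
14.258123516928553
2 [[0.5602 0.2274 0.062 ]
 [0.5783 0.2318 0.062 ]] [0.56924728 0.22963698 0.062     ]
delta units [ 0.01116759 -0.34471727 -7.91541217]
decoy [0.5455951  0.09897669 0.006     ]
```

{"op": "apply_moves", "data": {
  "increments": [
    [85, 0.01, -0.345, -0.5, 0, 0, 0.06],
    [85, 0, 0, -0.9, 0, 0, 0],
    [85, 0, 0, -0.9, 0, 0, 0],
    [85, 0, 0, -0.9, 0, 0, 0],
    [85, 0, 0, -0.9, 0, 0, 0],
    [85, 0, 0, -0.9, 0, 0, 0],
    [85, 0, 0, -0.9, 0, 0, 0],
    [85, 0, 0, -0.9, 0, 0, 0],
    [85, 0, 0, -0.7, 0, 0, 0],
    [85, 0, 0, -0.3, 0, 0, 0],
    [85, 0, 0, 0, 0, 0, 0],
    [85, 0, 0, 0, 0, 0, 0]
  ]
}}

```text
time_s: 6.5
tool_pos: [0.5709, 0.2294, 0.0096]
tcp_rot: [91.3, 89.9, 15.1]
wrist_force: [0.4, -0.6, 0.3]
grip_width: 0.085
```

Run:
```python
from h import *
s=robot.get_state(); print(s['time_s'],s['tool_pos'],s['wrist_force']); grab('wrist','w3.png')
```

```text
6.5 [0.57089166 0.22941768 0.00956998] [ 0.42553645 -0.6009529   0.25615044]
```

View pics/w3.png

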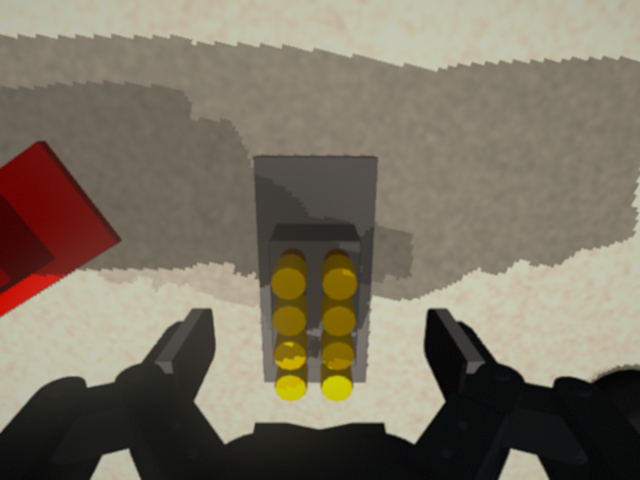

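The carrier sits between the fingers, which straddle the block symmetrically; (256–378,156) marks its far plate end. Lowering slightly and gripping.

{"op": "apply_moves", "data": {
  "increments": [
    [85, 0, 0, -0.1, 0, 0, 0],
    [60, 0, 0, 0, 0, 0, 0],
    [45, 0, 0, 0, 0, 0, 0],
    [30, 0, 0, 0, 0, 0, 0],
    [30, 0, 0, 0, 0, 0, 0],
    [30, 0, 0, 0, 0, 0, 0],
    [30, 0, 0, 0, 0, 0, 0],
    [30, 0, 0, 0, 0, 0, 0]
  ],
  "newtons": 80
}}

```text
time_s: 7.55
tool_pos: [0.5698, 0.2292, 0.0061]
tcp_rot: [-88.6, 90.0, -164.8]
wrist_force: [-2.6, -1.4, 3.0]
grip_width: 0.0314
```

Run:
```python
from h import *
s=robot.get_state(); print(s['time_s'],s['tool_pos'],s['wrist_force'],s['grip_width'],Ro.from_euler('xyz',s['tcp_rot'],degrees=True).as_matrix().round(4))
d=grab('wrist','w4.png'); im=d['pixels']
m=cv2.inRange(cv2.cvtColor(im,cv2.COLOR_BGR2HSV),(22,120,60),(35,255,255));print([c for c in cv2.connectedComponentsWithStats(m)[3].round(1).tolist()])
```

```text
7.55 [0.56983514 0.22919379 0.00613884] [-2.61489727 -1.35463055  2.9526327 ] 0.031350097055816734 [[-2.000e-04  9.710e-01  2.389e-01]
 [-1.000e-04  2.389e-01 -9.710e-01]
 [-1.000e+00 -2.000e-04  0.000e+00]]
[[319.5, 236.6], [294.9, 332.0], [343.3, 331.5]]
```

View pics/w4.png

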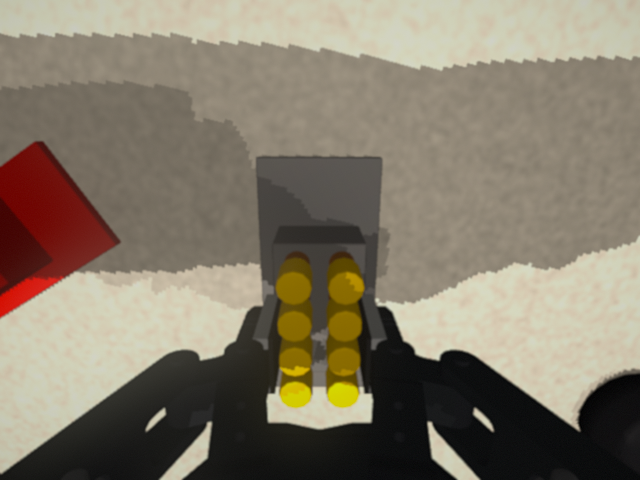

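{"op": "apply_moves", "data": {
  "increments": [
    [0, 0, 0, 0, 0, 0, 0],
    [0, 0, 0, 0, 0, 0, 0],
    [0, 0, 0, 0, 0, 0, 0],
    [0, 0, 0, 0.4, 0, 0, 0],
    [0, 0, 0, 0.4, 0, 0, 0],
    [0, 0, 0, 0.8, 0, 0, 0],
    [0, 0, 0, 0.8, 0, 0, 0],
    [0, 0, 0, 0, 0, 0, 0],
    [0, 0, 0, 0, 0, 0, 0]
  ],
  "newtons": 80
}}

```text
time_s: 8.72
tool_pos: [0.5698, 0.2291, 0.0652]
tcp_rot: [-88.7, 90.0, -164.8]
wrist_force: [-0.9, 0.2, -3.0]
grip_width: 0.0304
```

Run:
```python
from h import *
s=robot.get_state(); print(s['time_s'],s['tool_pos'],s['wrist_force'],s['wrist_torque'],s['grip_width'],Ro.from_euler('xyz',s['tcp_rot'],degrees=True).as_matrix().round(4).tolist())
d=grab('wrist','w5.png');grab('side','s5.png'); a=cv2.imread('pics/w4.png')[140:480,180:460];b=d['pixels'][140:480,180:460]
cv2.imwrite('pics/w45.png',np.hstack([a,b]))
```

```text
8.725 [0.56977816 0.22912312 0.06515528] [-0.88326443  0.18194825 -2.98529553] [0.00398957 0.02833279 0.04363841] 0.030376469217160904 [[-0.0007, 0.9711, 0.2388], [-0.0002, 0.2388, -0.9711], [-1.0, -0.0007, 0.0]]
```

View pics/w45.png

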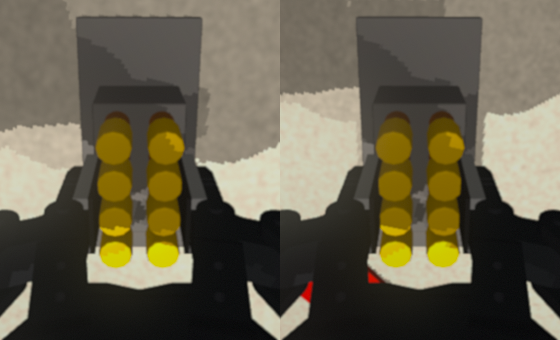

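Lift is rigid: the plate and caps hold the same place in the wrist image, and about 3 N of weight registers. Checking where the plate end lies relative to the TCP, and the move to the mixer.

Run:
```python
from h import *
w=grab('wrist');s=robot.get_state();T=s['tool_pos'];print(s['tool_pos'],s['wrist_force'])
R=Ro.from_euler('xyz',s['tcp_rot'],degrees=True).as_matrix()
# plate far end corners in crop right: origin (180,140), minus 280
g=cv2.cvtColor(w['pixels'],cv2.COLOR_BGR2GRAY).astype(float)
col=g[140:175,280:360].mean(1);print(140+np.argmax(abs(np.diff(col))),col[5:28].round())
for u,v in((257,156.5),(381,156.5),(319,156.5)):
    q=onz(w,(u,v),T[2]);print((R.T@(q-T)).round(4))
yw=np.radians(-10.4);y=np.array([-np.sin(yw),np.cos(yw)]);m=np.array([.5094,-.2187])
t=m-.017*y;print('target',t,'units',(t-T[:2])/.025)
```

```text
[0.56904556 0.22897231 0.06435131] [-0.07184376 -0.03799743 -2.6489139 ]
155 [114. 114. 114. 114. 114. 114. 114. 113. 114. 113. 107.  90.  73.  75.
  83.  84.  84.  84.  84.  84.  84.  84.  83.]
[ 0.0001 -0.0288 -0.064 ]
[-0.0001  0.0296 -0.064 ]
[-0.      0.0004 -0.064 ]
target [ 0.50633117 -0.23542072] units [ -2.50857527 -18.57572099]
```

{"op": "apply_moves", "data": {
  "increments": [
    [0, 0, 0, 1, 0, 0, 0],
    [0, 0, 0, 1, 0, 0, 0],
    [0, 0, 0, 1, 0, 0, 0],
    [0, -0.125, -0.93, 1, 0, 0, -0.2],
    [0, -0.125, -0.93, 0, 0, 0, -0.2],
    [0, -0.125, -0.93, 0, 0, 0, -0.2],
    [0, -0.125, -0.93, 0, 0, 0, -0.2],
    [0, -0.125, -0.93, 0, 0, 0, -0.2],
    [0, -0.125, -0.93, 0, 0, 0, -0.2],
    [0, -0.125, -0.93, 0, 0, 0, -0.2],
    [0, -0.125, -0.93, 0, 0, 0, -0.2],
    [0, -0.125, -0.93, 0, 0, 0, -0.2]
  ]
}}

```text
time_s: 10.38
tool_pos: [0.5404, 0.0186, 0.1635]
tcp_rot: [-97.0, 89.8, 175.9]
wrist_force: [0.6, -0.3, -2.6]
grip_width: 0.0303
```

{"op": "apply_moves", "data": {
  "increments": [
    [0, -0.125, -0.93, 0, 0, 0, -0.2],
    [0, -0.125, -0.93, 0, 0, 0, -0.2],
    [0, -0.125, -0.93, 0, 0, 0, -0.2],
    [0, -0.125, -0.93, 0, 0, 0, -0.2],
    [0, -0.125, -0.93, 0, 0, 0, -0.2],
    [0, -0.125, -0.93, 0, 0, 0, -0.2],
    [0, -0.125, -0.93, 0, 0, 0, -0.2],
    [0, -0.125, -0.93, 0, 0, 0, -0.2],
    [0, -0.125, -0.93, 0, 0, 0, -0.2],
    [0, -0.125, -0.93, 0, 0, 0, -0.2],
    [0, -0.125, -0.93, 0, 0, 0, -0.2],
    [0, 0, 0, 0, 0, 0, 0]
  ]
}}

```text
time_s: 11.88
tool_pos: [0.5057, -0.2372, 0.1635]
tcp_rot: [-104.9, 89.8, 154.7]
wrist_force: [-0.0, -0.1, -2.1]
grip_width: 0.0302
```

{"op": "apply_moves", "data": {
  "increments": [
    [0, 0, 0, 0, -0.41, 0.075, 0],
    [0, 0, 0, 0, -0.41, 0.075, 0],
    [0, 0, 0, 0, -0.41, 0.075, 0],
    [0, 0, 0, 0, -0.41, 0.075, 0],
    [0, 0, 0, 0, 0, 0, 0],
    [0, 0, 0, 0, 0, 0, 0],
    [0, 0, 0, 0, 0, 0, 0]
  ]
}}

```text
time_s: 12.75
tool_pos: [0.5073, -0.236, 0.1657]
tcp_rot: [-0.3, 80.0, -100.5]
wrist_force: [-0.8, -0.1, -2.8]
grip_width: 0.0302
```

```bash
cat >> h.py <<'E'
def rep(n=6):
    S=[]
    for i in range(n):
        if i: robot.grab_frame('side')
        S.append(robot.get_state())
    T=np.mean([s['tool_pos'] for s in S],0);F=np.mean([s['wrist_force'] for s in S],0);M=np.mean([s['wrist_torque'] for s in S],0)
    R=Ro.from_euler('xyz',[s['tcp_rot'] for s in S],degrees=True).mean().as_matrix()
    yw=np.radians(-10.4);y=np.array([-np.sin(yw),np.cos(yw),0]);x=np.array([np.cos(yw),np.sin(yw),0]);m=np.array([.5094,-.2187,0])
    # carrier axes: x=tool y, y=-tool z, z=-tool x
    cx,cy,cz=R[:,1],-R[:,2],-R[:,0]; A=np.stack([x,y,[0,0,1]])
    tilt=np.degrees(np.arcsin(-cy[2]));print('t',S[-1]['time_s'],'tcp m',(A@(T-m)*1e3).round(2),'tilt',tilt.round(2),'yawerr',np.degrees(np.arctan2(cy@x,cy@y)).round(2),'roll',np.degrees(np.arcsin(cx[2])).round(2),'F m',(A@F).round(2),'M m',(A@M).round(3),'grip',S[-1]['grip_width'].round(4),'q',S[-1]['q'].round(1))
    for n,yy,zz in(('+low',64,-6),('+up',64,0),('-low',-66,-6)): q=T+cy*yy*1e-3+cz*zz*1e-3;print(n,(A@(q-m)*1e3).round(2))
E
python3 -c "
from h import *
rep()"
```

```text
Traceback (most recent call last):
  File "h.py", line 31, in rep
    tilt=np.degrees(np.arcsin(-cy[2]));print('t',S[-1]['time_s'],'tcp m',(A@(T-m)*1e3).round(2),'tilt',tilt.round(2),'yawerr',np.degrees(np.arctan2(cy@x,cy@y)).round(2),'roll',np.degrees(np.arcsin(cx[2])).round(2),'F m',(A@F).round(2),'M m',(A@M).round(3),'grip',S[-1]['grip_width'].round(4),'q',S[-1]['q'].round(1))
                                                                                                                                                                                                                                                                       ^^^^^^^^^^^^^^^^^^^^^^^^^
AttributeError: 'float' object has no attribute 'round'
```

```bash
sed -i "s/S\[-1\]\['grip_width'\].round(4)/round(S[-1]['grip_width'],4)/" h.py
python3 -c "
from h import *
rep()"
```

```text
t 13.25 tcp m [  1.25 -17.28 165.95] tilt 10.0 yawerr -0.21 roll -0.03 F m [ 0.31 -0.2  -3.17] M m [ 0.315  0.002 -0.001] grip 0.03 q [-25.8   5.    3.7  86.   -9.6  74.2]
+low [  1.02  44.71 148.93]
+up [  1.02  45.75 154.84]
-low [  1.49 -83.32 171.5 ]
```

{"op": "apply_moves", "data": {
  "increments": [
    [0, -0.05, 0.01, -0.5, 0, 0, 0],
    [0, 0, 0, -0.6, 0, 0, 0],
    [0, 0, 0, -0.6, 0, 0, 0],
    [0, 0, 0, -0.5, 0, 0, 0],
    [0, 0, 0, -0.4, 0, 0, 0],
    [0, 0, 0, -0.3, 0, 0, 0],
    [0, 0, 0, -0.25, 0, 0, 0],
    [0, 0, 0, -0.2, 0, 0, 0],
    [0, 0, 0, -0.12, 0, 0, 0],
    [0, 0, 0, 0, 0, 0, 0],
    [0, 0, 0, 0, 0, 0, 0]
  ]
}}

```text
time_s: 14.62
tool_pos: [0.5065, -0.2356, 0.0795]
tcp_rot: [0.0, 80.0, -100.2]
wrist_force: [-0.2, -0.9, -2.1]
grip_width: 0.0303
```

Run:
```python
from h import *
rep()
w=grab('wrist','w6.png');g=cv2.cvtColor(w['pixels'],cv2.COLOR_BGR2GRAY).astype(float)
print(g[145:168,290:350].mean(1).round())
s=grab('side','s6.png');p=proj(s,[.5094,-.2187,.07]);c=grab('scene','c6.png');q=proj(c,[.5094,-.2187,.07])
f=lambda im,p:cv2.resize(im[int(p[1])-45:int(p[1])+45,int(p[0])-60:int(p[0])+60],None,fx=3.3,fy=3.3,interpolation=2)
o=np.hstack([f(s['pixels'],p),f(c['pixels'],q)]);o2=cv2.resize(w['pixels'][100:300,200:440],(396,297));o=np.vstack([o,np.hstack([o2,o2*0])]);cv2.imwrite('pics/v6.png',o);print(o.shape)
```

```text
t 14.875 tcp m [  0.17 -17.19  79.49] tilt 10.01 yawerr -0.22 roll -0.0 F m [ 0.34  0.01 -2.69] M m [ 0.301  0.006 -0.009] grip 0.0305 q [-25.8   5.6  -5.5  76.2  -9.6  74.1]
+low [-6.000e-02  4.479e+01  6.245e+01]
+up [-0.07 45.84 68.36]
-low [  0.42 -83.23  85.06]
[ 99.  98.  98. 100. 104. 105. 103. 102. 102. 101.  93.  75.  61.  64.
  70.  71.  71.  71.  71.  71.  71.  71.  70.]
(594, 792, 3)
```

View pics/v6.png

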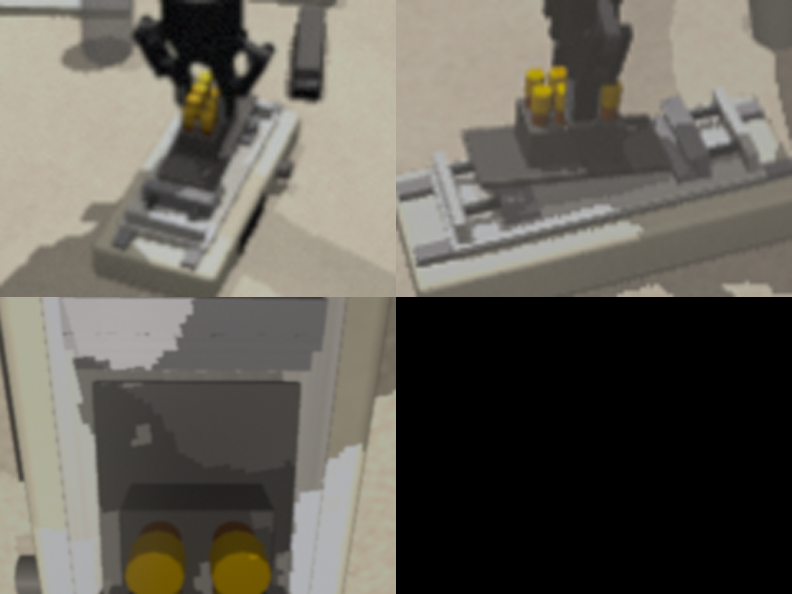

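The plate is centred in x, tilted, with its low end just in front of the +y jaw; no slip in the grip (plate edge still at row 156). Moving it under the lip.

{"op": "apply_moves", "data": {
  "increments": [
    [0, 0, 0, -0.07, 0, 0, 0],
    [0, 0.018, 0.098, 0, 0, 0, 0],
    [0, 0.018, 0.098, 0, 0, 0, 0],
    [0, 0.018, 0.098, 0, 0, 0, 0],
    [0, 0.018, 0.098, 0, 0, 0, 0],
    [0, 0.018, 0.098, 0, 0, 0, 0],
    [0, 0, 0, 0, 0, 0, 0],
    [0, 0, 0, 0, 0, 0, 0]
  ]
}}

```text
time_s: 16.02
tool_pos: [0.5085, -0.2233, 0.0774]
tcp_rot: [-0.2, 80.0, -100.4]
wrist_force: [0.0, 0.2, -2.7]
grip_width: 0.0306
```

```bash
python3 -c "
from h import *
rep()"
```

```text
t 16.275 tcp m [-6.000e-02 -4.730e+00  7.742e+01] tilt 10.01 yawerr -0.22 roll -0.03 F m [-0.27 -0.01 -2.75] M m [0.308 0.01  0.001] grip 0.0305 q [-24.6   5.5  -5.8  76.2  -9.7  75.4]
+low [-0.29 57.25 60.39]
+up [-0.29 58.29 66.3 ]
-low [  0.19 -70.77  82.97]
```

{"op": "apply_moves", "data": {
  "increments": [
    [0, 0.018, 0.098, 0, 0, 0, 0],
    [0, 0.018, 0.098, 0, 0, 0, 0],
    [0, 0, 0, 0, 0, 0, 0],
    [0, 0, 0, 0, 0, 0, 0]
  ]
}}

```text
time_s: 16.77
tool_pos: [0.5093, -0.2189, 0.0776]
tcp_rot: [-0.2, 79.9, -100.4]
wrist_force: [-1.7, -2.2, -1.6]
grip_width: 0.0304
```

```bash
python3 -c "
from h import *
rep()"
```

```text
t 17.025 tcp m [-4.00e-02 -7.00e-02  7.76e+01] tilt 10.04 yawerr -0.21 roll -0.03 F m [-0.61 -2.53 -1.71] M m [-0.357  0.13  -0.02 ] grip 0.0305 q [-24.1   5.4  -5.9  76.3  -9.7  75.9]
+low [-0.27 61.9  60.53]
+up [-0.27 62.94 66.44]
-low [  0.19 -66.11  83.2 ]
```

{"op": "apply_moves", "data": {
  "increments": [
    [0, 0.018, 0.098, 0, 0, 0, 0],
    [0, 0.018, 0.098, 0, 0, 0, 0],
    [0, 0.018, 0.098, 0, 0, 0, 0],
    [0, 0.018, 0.098, 0, 0, 0, 0],
    [0, 0, 0, 0, 0, 0, 0],
    [0, 0, 0, 0, 0, 0, 0]
  ]
}}

```text
time_s: 17.77
tool_pos: [0.5111, -0.2098, 0.0781]
tcp_rot: [-0.1, 79.8, -100.3]
wrist_force: [-2.2, -5.4, -1.1]
grip_width: 0.0302
```

Run:
```python
from h import *
rep()
w=grab('wrist');g=cv2.cvtColor(w['pixels'],cv2.COLOR_BGR2GRAY).astype(float)
```

```text
t 18.025 tcp m [3.000e-02 9.000e+00 7.804e+01] tilt 10.18 yawerr -0.19 roll -0.02 F m [-1.07 -5.94 -0.76] M m [-1.23   0.296 -0.014] grip 0.0302 q [-23.    5.3  -6.   76.5  -9.9  77. ]
+low [-0.17 70.93 60.82]
+up [-0.18 71.99 66.73]
-low [  0.24 -57.02  83.8 ]
```

```bash
cat >> h.py <<'E'
def prof(w,x0=-.012,x1=.012,z=.073,a=.05,b=.13,st=.0005):
    yw=np.radians(-10.4);y=np.array([-np.sin(yw),np.cos(yw),0]);x=np.array([np.cos(yw),np.sin(yw),0]);m=np.array([.5094,-.2187,0])
    g=cv2.GaussianBlur(cv2.cvtColor(w['pixels'],cv2.COLOR_BGR2GRAY),(0,0),.6).astype(np.float32)
    ys=np.arange(a,b,st);M=np.array([[proj(w,m+x*u+y*v+[0,0,z]) for u in np.linspace(x0,x1,25)] for v in ys],np.float32)
    return ys,cv2.remap(g,M[...,0],M[...,1],cv2.INTER_LINEAR).mean(1)
E
python3 - <<'E'
from h import *
w1=dict(np.load('w1.npz'));
for k in('fovy','cx','cy','k1'): w1[k]=float(w1[k])
w1['pixels']=cv2.imread('pics/w1.png')
w=grab('wrist','w7.png');np.savez('w7.npz',**{k:w[k] for k in('fovy','cx','cy','k1','eye','rotation')})
for q in (w1,w):
    ys,p=prof(q,st=.001); print(' '.join(f'{a*1e3:.0f}:{b:.0f}' for a,b in zip(ys,p)))
E
```

```text
50:136 51:135 52:134 53:134 54:134 55:134 56:133 57:133 58:132 59:132 60:131 61:131 62:131 63:131 64:132 65:132 66:131 67:132 68:132 69:132 70:128 71:113 72:91 73:72 74:73 75:89 76:102 77:109 78:115 79:123 80:130 81:135 82:136 83:137 84:137 85:136 86:136 87:137 88:136 89:136 90:136 91:136 92:136 93:136 94:136 95:136 96:136 97:136 98:136 99:136 100:136 101:136 102:136 103:134 104:125 105:109 106:100 107:103 108:105 109:103 110:102 111:109 112:118 113:125 114:127 115:126 116:125 117:123 118:120 119:117 120:113 121:111 122:109 123:109 124:109 125:109 126:109 127:109 128:108 129:106
50:63 51:63 52:64 53:64 54:64 55:65 56:66 57:66 58:66 59:67 60:67 61:67 62:68 63:68 64:69 65:69 66:73 67:89 68:93 69:92 70:92 71:92 72:92 73:92 74:93 75:93 76:94 77:97 78:104 79:105 80:108 81:96 82:63 83:59 84:60 85:89 86:124 87:130 88:130 89:135 90:144 91:149 92:149 93:148 94:150 95:152 96:151 97:152 98:152 99:153 100:155 101:155 102:155 103:155 104:156 105:113 106:108 107:131 108:133 109:123 110:114 111:134 112:153 113:163 114:163 115:162 116:164 117:165 118:167 119:167 120:169 121:168 122:169 123:169 124:169 125:168 126:168 127:167 128:166 129:161
```

Camera reads about 10 mm of jaw travel (outer edge went from 71.5 to 81.5), and the force reads 9.2 mm. Another 5 mm is needed.

{"op": "apply_moves", "data": {
  "increments": [
    [0, 0.018, 0.098, 0, 0, 0, 0],
    [0, 0.018, 0.098, 0, 0, 0, 0],
    [0, 0, 0, 0, 0, 0, 0],
    [0, 0, 0, 0, 0, 0, 0]
  ]
}}

```text
time_s: 18.62
tool_pos: [0.5118, -0.2059, 0.0783]
tcp_rot: [-0.1, 79.7, -100.3]
wrist_force: [-2.8, -7.6, -0.2]
grip_width: 0.0305
```

Run:
```python
from h import *
rep()
w=grab('wrist','w8.png');ys,p=prof(w,st=.0005,a=.065,b=.11); print(' '.join(f'{a*1e3:.1f}:{b:.0f}' for a,b in zip(ys,p)))
ys,p=prof(w,st=.0005,a=-.075,b=-.04,z=.072,x0=-.034,x1=-.03); print(' '.join(f'{a*1e3:.1f}:{b:.0f}' for a,b in zip(ys,p)))
```

```text
t 18.875 tcp m [3.000e-02 1.303e+01 7.835e+01] tilt 10.3 yawerr -0.16 roll -0.01 F m [-1.36 -7.73 -0.11] M m [-1.662  0.327 -0.013] grip 0.0306 q [-22.5   5.2  -6.   76.5 -10.1  77.5]
+low [-0.14 74.93 61.01]
+up [-0.14 76.   66.91]
-low [  0.21 -52.98  84.25]
65.0:67 65.5:68 66.0:68 66.5:68 67.0:68 67.5:69 68.0:69 68.5:69 69.0:70 69.5:72 70.0:77 70.5:85 71.0:91 71.5:93 72.0:93 72.5:92 73.0:92 73.5:92 74.0:92 74.5:92 75.0:92 75.5:92 76.0:92 76.5:92 77.0:93 77.5:93 78.0:93 78.5:93 79.0:93 79.5:93 80.0:94 80.5:94 81.0:97 81.5:101 82.0:103 82.5:104 83.0:105 83.5:106 84.0:107 84.5:102 85.0:87 85.5:69 86.0:60 86.5:60 87.0:60 87.5:59 88.0:62 88.5:75 89.0:100 89.5:119 90.0:127 90.5:130 91.0:130 91.5:130 92.0:130 92.5:132 93.0:135 93.5:139 94.0:144 94.5:147 95.0:149 95.5:149 96.0:149 96.5:149 97.0:149 97.5:149 98.0:149 98.5:150 99.0:151 99.5:152 100.0:152 100.5:152 101.0:152 101.5:152 102.0:152 102.5:152 103.0:153 103.5:154 104.0:155 104.5:147 105.0:119 105.5:88 106.0:87 106.5:109 107.0:126 107.5:131 108.0:133 108.5:133 109.0:133 109.5:124
-75.0:44 -74.5:42 -74.0:38 -73.5:35 -73.0:32 -72.5:30 -72.0:29 -71.5:28 -71.0:28 -70.5:27 -70.0:27 -69.5:27 -69.0:27 -68.5:28 -68.0:28 -67.5:28 -67.0:28 -66.5:28 -66.0:28 -65.5:28 -65.0:28 -64.5:28 -64.0:28 -63.5:28 -63.0:28 -62.5:28 -62.0:28 -61.5:28 -61.0:28 -60.5:28 -60.0:29 -59.5:28 -59.0:28 -58.5:29 -58.0:29 -57.5:29 -57.0:29 -56.5:29 -56.0:29 -55.5:29 -55.0:29 -54.5:29 -54.0:29 -53.5:30 -53.0:30 -52.5:30 -52.0:30 -51.5:30 -51.0:30 -50.5:30 -50.0:30 -49.5:30 -49.0:30 -48.5:30 -48.0:31 -47.5:31 -47.0:31 -46.5:31 -46.0:31 -45.5:31 -45.0:31 -44.5:31 -44.0:31 -43.5:31 -43.0:32 -42.5:32 -42.0:33 -41.5:36 -41.0:41 -40.5:48
```

{"op": "apply_moves", "data": {
  "increments": [
    [0, 0.011, 0.063, 0, 0, 0, 0],
    [0, 0, 0, 0, 0, 0, 0],
    [0, 0, 0, 0, 0, 0, 0]
  ]
}}

```text
time_s: 19.3
tool_pos: [0.512, -0.2046, 0.0784]
tcp_rot: [-0.1, 79.7, -100.3]
wrist_force: [-3.3, -8.2, 0.6]
grip_width: 0.0303
```

Run:
```python
from h import *
rep()
w=grab('wrist','w9.png');ys,p=prof(w,st=.0005,a=.083,b=.09); print(' '.join(f'{a*1e3:.1f}:{b:.0f}' for a,b in zip(ys,p)))
```

```text
t 19.55 tcp m [4.000e-02 1.431e+01 7.847e+01] tilt 10.33 yawerr -0.15 roll -0.01 F m [-1.76 -8.13  0.2 ] M m [-1.812  0.389 -0.004] grip 0.0304 q [-22.4   5.2  -6.   76.6 -10.1  77.7]
+low [-0.12 76.2  61.09]
+up [-0.12 77.27 66.99]
-low [  0.2  -51.69  84.41]
83.0:97 83.5:102 84.0:106 84.5:109 85.0:109 85.5:106 86.0:93 86.5:74 87.0:63 87.5:60 88.0:60 88.5:60 89.0:60 89.5:67
```

{"op": "apply_moves", "data": {
  "increments": [
    [0, 0.004, 0.024, 0, 0, 0, 0],
    [0, -0.001, -0.004, -0.05, 0.17, -0.031, 0],
    [0, -0.001, -0.004, -0.05, 0.17, -0.031, 0],
    [0, -0.001, -0.004, -0.05, 0.17, -0.031, 0],
    [0, -0.001, -0.004, -0.05, 0.17, -0.031, 0],
    [0, -0.001, -0.004, -0.05, 0.17, -0.031, 0],
    [0, 0, 0, 0, 0, 0, 0],
    [0, 0, 0, 0, 0, 0, 0]
  ]
}}

```text
time_s: 20.6
tool_pos: [0.512, -0.2052, 0.0726]
tcp_rot: [0.3, 84.8, -100.0]
wrist_force: [-3.5, -7.8, 1.7]
grip_width: 0.0306
```

Run:
```python
from h import *
rep()
w=grab('wrist','w10.png');ys,p=prof(w,st=.0005,a=.083,b=.09); print(' '.join(f'{a*1e3:.1f}:{b:.0f}' for a,b in zip(ys,p)))
ys,p=prof(w,st=.0005,a=.103,b=.107); print(' '.join(f'{a*1e3:.1f}:{b:.0f}' for a,b in zip(ys,p)))
```

```text
t 20.85 tcp m [ 0.14 13.87 72.56] tilt 5.2 yawerr -0.13 roll 0.02 F m [-2.31 -8.92  1.29] M m [-1.972  0.536  0.003] grip 0.0304 q [-25.6   6.   -5.4  77.2  -5.   74.6]
+low [-1.000e-02  7.706e+01  6.078e+01]
+up [-1.000e-02  7.760e+01  6.675e+01]
-low [  0.29 -52.4   72.57]
83.0:127 83.5:128 84.0:129 84.5:129 85.0:129 85.5:130 86.0:128 86.5:119 87.0:94 87.5:70 88.0:61 88.5:70 89.0:93 89.5:116
103.0:167 103.5:167 104.0:162 104.5:144 105.0:126 105.5:128 106.0:134 106.5:135 107.0:137
```

{"op": "apply_moves", "data": {
  "increments": [
    [0, -0.004, -0.02, 0, 0, 0, 0],
    [0, 0, -0.002, -0.055, 0.17, -0.031, 0],
    [0, 0, -0.002, -0.055, 0.17, -0.031, 0],
    [0, 0, -0.002, -0.055, 0.17, -0.031, 0],
    [0, 0, 0, 0, 0, 0, 0],
    [0, 0, 0, 0, 0, 0, 0]
  ]
}}

```text
time_s: 21.65
tool_pos: [0.5122, -0.2058, 0.0683]
tcp_rot: [1.5, 87.9, -98.8]
wrist_force: [-3.4, -8.3, 2.0]
grip_width: 0.03
```

Run:
```python
from h import *
rep()
w=grab('wrist','w11.png');ys,p=prof(w,st=.0005,a=.083,b=.09); print(' '.join(f'{a*1e3:.1f}:{b:.0f}' for a,b in zip(ys,p)))
```

```text
t 21.9 tcp m [ 0.43 13.22 68.35] tilt 2.09 yawerr -0.13 roll 0.06 F m [-1.74 -8.78  1.3 ] M m [-1.95   0.461  0.007] grip 0.0304 q [-27.6   6.8  -4.9  77.7  -2.   72.7]
+low [ 0.28 76.96 60.02]
+up [ 0.28 77.18 66.02]
-low [  0.59 -52.95  64.76]
83.0:143 83.5:143 84.0:145 84.5:146 85.0:147 85.5:147 86.0:141 86.5:118 87.0:88 87.5:86 88.0:110 88.5:128 89.0:134 89.5:135
```

{"op": "apply_moves", "data": {
  "increments": [
    [0, 0, 0, -0.055, 0.17, -0.031, 0],
    [0, 0, 0, -0.055, 0.17, -0.031, 0],
    [0, 0, 0, 0, 0, 0, 0],
    [0, 0, 0, 0, 0, 0, 0]
  ]
}}

```text
time_s: 22.45
tool_pos: [0.5123, -0.2059, 0.0657]
tcp_rot: [76.7, 89.9, -23.6]
wrist_force: [-3.2, -8.0, 1.4]
grip_width: 0.0307
```

Run:
```python
from h import *
rep()
w=grab('wrist','w12.png');ys,p=prof(w,st=.0005,a=.083,b=.09); print(' '.join(f'{a*1e3:.1f}:{b:.0f}' for a,b in zip(ys,p)))
```

```text
t 22.7 tcp m [ 0.53 13.14 65.69] tilt 0.02 yawerr -0.13 roll 0.07 F m [-2.17 -8.83  1.09] M m [-1.971  0.461  0.008] grip 0.0306 q [-28.9   7.3  -4.5  78.    0.   71.4]
+low [ 0.38 77.14 59.66]
+up [ 0.38 77.14 65.66]
-low [  0.69 -52.86  59.71]
83.0:161 83.5:163 84.0:163 84.5:163 85.0:164 85.5:165 86.0:162 86.5:142 87.0:121 87.5:121 88.0:131 88.5:136 89.0:136 89.5:136
```

{"op": "apply_moves", "data": {
  "increments": [
    [0, -0.014, -0.079, 0, 0, 0, 0],
    [0, -0.014, -0.079, 0, 0, 0, 0],
    [0, -0.014, -0.079, 0, 0, 0, 0],
    [0, -0.014, -0.079, 0, 0, 0, 0],
    [0, 0, 0, 0, 0, 0, 0],
    [0, 0, 0, 0, 0, 0, 0]
  ]
}}

```text
time_s: 23.5
tool_pos: [0.5111, -0.2122, 0.0653]
tcp_rot: [158.7, 89.8, 58.4]
wrist_force: [-3.3, -5.3, 1.2]
grip_width: 0.0304
```

Run:
```python
from h import *
rep()
w=grab('wrist','w13.png');ys,p=prof(w,st=.0005,a=.07,b=.085); print(' '.join(f'{a*1e3:.1f}:{b:.0f}' for a,b in zip(ys,p)))
```

```text
t 23.75 tcp m [ 0.5   6.73 65.28] tilt -0.16 yawerr -0.17 roll 0.07 F m [-1.84 -5.84  0.83] M m [-1.336  0.352 -0.042] grip 0.0302 q [-29.6   7.6  -4.3  78.1   0.2  70.6]
+low [ 0.32 70.75 59.47]
+up [ 0.31 70.73 65.47]
-low [  0.71 -59.25  59.09]
70.0:141 70.5:142 71.0:146 71.5:148 72.0:150 72.5:154 73.0:157 73.5:158 74.0:158 74.5:159 75.0:160 75.5:162 76.0:162 76.5:162 77.0:162 77.5:165 78.0:166 78.5:166 79.0:166 79.5:164 80.0:152 80.5:128 81.0:118 81.5:126 82.0:134 82.5:136 83.0:136 83.5:137 84.0:138 84.5:143
```

{"op": "apply_moves", "data": {
  "increments": [
    [0, -0.014, -0.079, 0, 0, 0, 0],
    [0, -0.014, -0.079, 0, 0, 0, 0],
    [0, 0, 0, 0, 0, 0, 0],
    [0, 0, 0, 0, 0, 0, 0]
  ]
}}

```text
time_s: 24.3
tool_pos: [0.5107, -0.2146, 0.0651]
tcp_rot: [168.5, 89.6, 68.3]
wrist_force: [-2.6, -1.1, 4.7]
grip_width: 0.0304
```

Run:
```python
from h import *
rep()
w=grab('wrist','w14.png');ys,p=prof(w,st=.0005,a=.07,b=.085); print(' '.join(f'{a*1e3:.1f}:{b:.0f}' for a,b in zip(ys,p)))
```

```text
t 24.55 tcp m [ 0.5   4.26 65.14] tilt -0.35 yawerr -0.23 roll 0.07 F m [-2.02 -2.41  4.99] M m [-0.641  0.381 -0.093] grip 0.0305 q [-30.    7.7  -4.2  78.1   0.4  70.2]
+low [ 0.26 68.29 59.53]
+up [ 0.25 68.26 65.53]
-low [  0.77 -61.7   58.74]
70.0:156 70.5:157 71.0:158 71.5:159 72.0:159 72.5:159 73.0:161 73.5:163 74.0:163 74.5:163 75.0:164 75.5:166 76.0:167 76.5:167 77.0:165 77.5:153 78.0:130 78.5:121 79.0:127 79.5:134 80.0:136 80.5:136 81.0:136 81.5:138 82.0:143 82.5:152 83.0:161 83.5:168 84.0:170 84.5:169
```

{"op": "apply_moves", "data": {
  "increments": [
    [0, 0, 0, 0.02, -0.05, 0.009, 0],
    [0, -0.009, -0.048, 0, 0, 0, 0],
    [0, -0.009, -0.048, 0, 0, 0, 0],
    [0, 0, 0, 0, 0, 0, 0],
    [0, 0, 0, 0, 0, 0, 0]
  ]
}}

```text
time_s: 25.22
tool_pos: [0.5102, -0.2165, 0.0651]
tcp_rot: [155.0, 89.9, 54.8]
wrist_force: [-1.4, -0.2, 5.3]
grip_width: 0.0304
```

Run:
```python
from h import *
rep()
w=grab('wrist','w15.png');ys,p=prof(w,st=.0005,a=.07,b=.085); print(' '.join(f'{a*1e3:.1f}:{b:.0f}' for a,b in zip(ys,p)))
```

```text
t 25.475 tcp m [ 0.44  2.26 65.12] tilt -0.12 yawerr -0.24 roll 0.06 F m [-0.99 -1.06  5.24] M m [-0.21   0.084 -0.09 ] grip 0.0308 q [-30.    7.7  -4.2  78.1   0.1  70.2]
+low [ 0.18 66.27 59.25]
+up [ 0.17 66.26 65.25]
-low [  0.72 -63.73  58.99]
70.0:155 70.5:157 71.0:160 71.5:163 72.0:164 72.5:164 73.0:165 73.5:166 74.0:167 74.5:168 75.0:168 75.5:163 76.0:144 76.5:122 77.0:121 77.5:130 78.0:135 78.5:136 79.0:136 79.5:136 80.0:139 80.5:145 81.0:155 81.5:166 82.0:172 82.5:173 83.0:172 83.5:171 84.0:170 84.5:169
```

{"op": "apply_moves", "data": {
  "increments": [
    [0, 0, 0, 0.03, 0, 0, 0],
    [0, -0.004, -0.025, 0, 0, 0, 0],
    [0, 0, 0, 0, 0, 0, 0],
    [0, 0, 0, 0, 0, 0, 0]
  ]
}}

```text
time_s: 26.02
tool_pos: [0.51, -0.2172, 0.0652]
tcp_rot: [166.2, 89.9, 66.1]
wrist_force: [3.1, -0.3, 1.0]
grip_width: 0.0302
```

Run:
```python
from h import *
rep()
w=grab('wrist','w16.png');ys,p=prof(w,st=.0005,a=.073,b=.079); print(' '.join(f'{a*1e3:.1f}:{b:.0f}' for a,b in zip(ys,p)))
```

```text
t 26.275 tcp m [ 0.33  1.47 65.2 ] tilt -0.1 yawerr -0.23 roll 0.03 F m [ 2.77  0.32 -0.52] M m [ 0.029 -0.777 -0.08 ] grip 0.0302 q [-30.1   7.8  -4.1  78.1   0.1  70.1]
+low [ 0.08 65.48 59.31]
+up [ 0.07 65.47 65.31]
-low [  0.6  -64.52  59.09]
73.0:165 73.5:167 74.0:168 74.5:167 75.0:155 75.5:129 76.0:119 76.5:126 77.0:134 77.5:136 78.0:136 78.5:136 79.0:139
```

{"op": "apply_moves", "data": {
  "increments": [
    [40, 0, 0, 0, 0, 0, 0],
    [60, 0, 0, 0, 0, 0, 0],
    [75, 0, 0, 0, 0, 0, 0],
    [75, 0, 0, 0, 0, 0, 0],
    [75, 0, 0, 0, 0, 0, 0],
    [75, 0, 0, 0, 0, 0, 0],
    [75, 0, 0, 0.3, 0, 0, 0],
    [75, 0, 0, 0.6, 0, 0, 0],
    [75, 0, 0, 1, 0, 0, 0],
    [75, 0, 0, 1, 0, 0, 0],
    [75, 0, 0, 1, 0, 0, 0],
    [75, 0, 0, 0, 0, 0, 0]
  ]
}}

```text
time_s: 27.82
tool_pos: [0.5116, -0.2187, 0.167]
tcp_rot: [78.4, 89.6, -21.8]
wrist_force: [0.2, -0.3, -0.2]
grip_width: 0.0748
```

Run:
```python
from h import *
rep(3)
w=grab('wrist','w17.png');ys,p=prof(w,st=.0005,a=.07,b=.08); print(' '.join(f'{a*1e3:.1f}:{b:.0f}' for a,b in zip(ys,p)))
g=lambda n:grab(n)
s=grab('side','s17.png');p=proj(s,[.5094,-.2187,.07]);c=grab('scene','c17.png');q=proj(c,[.5094,-.2187,.07])
f=lambda im,p:cv2.resize(im[int(p[1])-45:int(p[1])+45,int(p[0])-60:int(p[0])+60],None,fx=3.3,fy=3.3,interpolation=2)
o=np.hstack([f(s['pixels'],p),f(c['pixels'],q)]);o2=cv2.resize(w['pixels'],(396,297));o3=cv2.resize(w['pixels'][60:420,200:440],(198,297));
o=np.vstack([o,np.hstack([o2,o3,o3*0])]);cv2.imwrite('pics/v17.png',o)
```

```text
t 27.925 tcp m [  1.19   0.76 165.12] tilt 0.02 yawerr -0.22 roll 0.21 F m [-0.14 -0.34 -0.64] M m [ 0.009 -0.025 -0.015] grip 0.075 q [-30.1   6.8   6.   89.2   0.1  70.1]
+low [  0.97  64.76 159.1 ]
+up [  0.95  64.76 165.1 ]
-low [  1.47 -65.24 159.14]
70.0:141 70.5:142 71.0:142 71.5:142 72.0:142 72.5:142 73.0:142 73.5:142 74.0:141 74.5:137 75.0:129 75.5:120 76.0:113 76.5:111 77.0:113 77.5:115 78.0:117 78.5:117 79.0:120 79.5:124
```

Moving up to the same viewpoint as before, so both jaws can be measured the same way.

{"op": "apply_moves", "data": {
  "increments": [
    [75, 0.02, 0.4, 1, 0, 0, 0],
    [75, 0.02, 0.4, 1, 0, 0, 0],
    [75, 0.02, 0.4, 1, 0, 0, 0],
    [75, 0.02, 0.4, 1, 0, 0, 0],
    [75, 0.02, 0.4, 1, 0, 0, 0],
    [75, 0, 0.1, 0.4, 0, 0, 0],
    [75, 0, 0, 0, 0, 0, 0],
    [75, 0, 0, 0, 0, 0, 0]
  ]
}}

```text
time_s: 29.08
tool_pos: [0.5117, -0.1652, 0.2964]
tcp_rot: [-120.5, 89.8, 139.3]
wrist_force: [0.1, -0.4, -0.6]
grip_width: 0.0751
```

Run:
```python
from h import *
w1=dict(np.load('w1.npz'));
for k in('fovy','cx','cy','k1'): w1[k]=float(w1[k])
w1['pixels']=cv2.imread('pics/w1.png')
w=grab('wrist','w18.png')
for q in(w1,w):
    for a,b in((.066,.08),(-.085,-.066),(.1,.11),(-.12,-.098)):
        ys,p=prof(q,st=.001,a=a,b=b); print(' '.join(f'{u*1e3:.0f}:{v:.0f}' for u,v in zip(ys,p)))
s=grab('side');p=proj(s,[.5094,-.2187,.07]);c=grab('scene');q=proj(c,[.5094,-.2187,.07])
f=lambda im,p:cv2.resize(im[int(p[1])-45:int(p[1])+45,int(p[0])-60:int(p[0])+60],None,fx=3.3,fy=3.3,interpolation=2)
z=w['pixels'][110:350,230:410]
o=np.vstack([f(s['pixels'],p),f(c['pixels'],q)]);o=np.hstack([o,cv2.resize(z,(400,594))]);print(o.shape)
cv2.imwrite('pics/v18.png',np.clip(o*1.2,0,255).astype(np.uint8))
```

```text
66:131 67:132 68:132 69:132 70:128 71:113 72:91 73:72 74:73 75:89 76:102 77:109 78:115 79:123
-85:71 -84:82 -83:94 -82:106 -81:117 -80:127 -79:133 -78:136 -77:137 -76:137 -75:137 -74:137 -73:136 -72:134 -71:131 -70:126 -69:123 -68:120 -67:119 -66:119
100:136 101:136 102:136 103:134 104:125 105:109 106:100 107:103 108:105 109:103
-120:130 -119:130 -118:130 -117:130 -116:130 -115:130 -114:132 -113:133 -112:135 -111:136 -110:136 -109:136 -108:136 -107:136 -106:136 -105:136 -104:136 -103:136 -102:136 -101:136 -100:136 -99:137
66:135 67:136 68:136 69:136 70:136 71:136 72:137 73:136 74:131 75:114 76:90 77:74 78:77 79:93
-85:69 -84:80 -83:93 -82:105 -81:117 -80:127 -79:135 -78:139 -77:140 -76:138 -75:134 -74:129 -73:125 -72:123 -71:122 -70:122 -69:122 -68:122 -67:120 -66:116
100:141 101:141 102:140 103:138 104:128 105:112 106:103 107:106 108:108 109:105
-120:135 -119:135 -118:135 -117:134 -116:134 -115:134 -114:135 -113:136 -112:138 -111:140 -110:141 -109:141 -108:141 -107:141 -106:141 -105:141 -104:141 -103:141 -102:141 -101:141 -100:141 -99:141
(594, 796, 3)
```

View pics/v18.png

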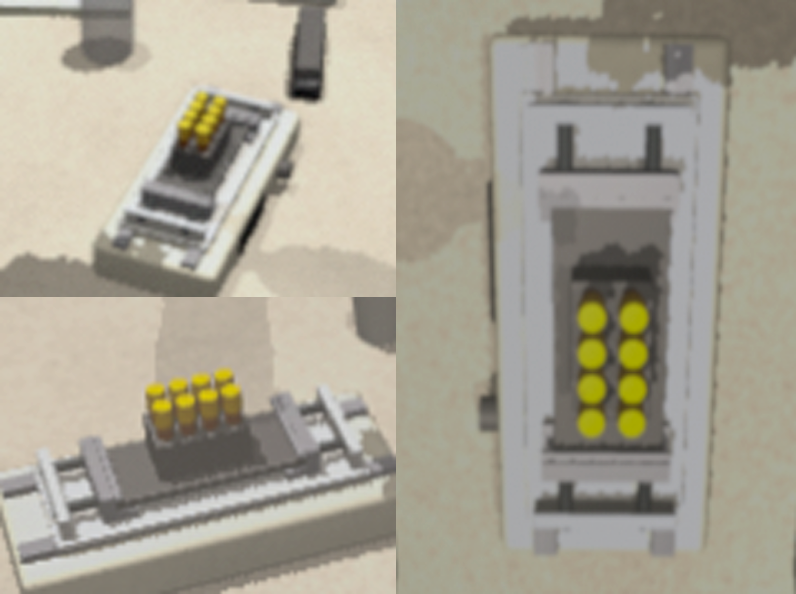

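```bash
python3 -c "
from cell import robot
print(robot.hand_in())"
```

```text
the job is handed in; nothing more can be done
None
```

The carrier is clipped into the mixer and handed in at about 29 s of the 58 s allowed. The hand-in gives no verdict, so the result below rests on my own checks.

**What I did:** I gripped the carrier at 80 N and tilted it 10° to slide its end under the +y jaw's lip. I pushed that jaw open to about 15 mm, briefly about 15.5 mm against the 17 mm stop. Then I levelled the carrier onto the ledges, eased it back until the sideways force was near zero, let go and moved clear.

**Last checks:**
- **Jaw opening:** the wrist camera puts the jaws about 3.9 mm (+y) and 4.0 mm (-y) open, against the allowed 2.5 to 5.5 mm.
- **Carrier pose:** the pictures show it level, held under both lips and aligned with the mixer. Just before release the arm's own readings gave about 0.3 mm off the middle line, 0.1° tilt and 0.2° yaw error.
- **Robot:** the gripper is clear of everything.

**Readings that disagreed or stood out:**
- **Jaw travel during the push:** force, camera and arm position differed by up to about 1.4 mm. I went by the force and camera readings.
- **Pressing while easing back:** the carrier pressed on the ledges with about 8 N, against the 20 N limit, until I raised it slightly.
- **Finger opening:** it read 30 mm on the 40 mm block, but the grip held without slipping.
- **First views:** the scene and side cameras differed by about 14 mm, so I used the wrist camera instead.

I did not measure the bystanders again after the job. The arm's path kept clear of them, and no unexpected contact force showed up.

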